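Set the touch-latch bins for cookie cutting

TASK

Three bins, one wide and two narrow, stand in a row on the bench. We are about to cut cookies: the wide bin must stand open and the two narrow ones must be latched shut, however each of them stands now. Their lids have push-push latches: press a lid's front pad right down and let go, and it changes over; check each lid, and press again if it is not as asked. Leave the rolling pin, cutter, butter and scraper where they lie.

Things in the scene. Friction and masses are not known exactly. Their poses are not given: they have to be found in the camera images.
- a_bin: the wide bin: fixed open-topped stainless bin 190 mm deep (its x), 200 mm wide (its y), rim 120 mm high, walls 4 mm; origin at the centre of its underside, z up; its front (the lid's free edge) looks to its -x, roughly towards the robot. Its lid is 172 mm long, 12 mm thick, fits inside the rim, its top 8 mm proud when shut. Any of the three can stand left, middle or right.
- a_lid (a joint): tilt of the lid of the wide bin, rad, about a hinge along the top of the bin's far wall (85 mm from the bin's centre towards its +x). 0 = latched shut (level), 0.5 = popped up (front edge about 80 mm higher), -0.105 = pressed to the stop. A spring always pushes it up. Push-push latch: press past about -0.08 and let go; a lid that was up then stays at 0, a lid that was shut then pops up to 0.5. A shorter press leaves the state as it was.
- a_press (a point): centre of the black press pad (36 x 60 mm) on the lid of the wide bin, 145 mm from the hinge, 27 mm from the free edge; frame: the lid's. Lid shut: 128 mm above the bench, 60 mm in front of (-x of) the bin's centre; popped up: 68 mm higher, 22 mm nearer the hinge. Straight down 48 mm in front of the bin's centre meets the lid in either state; there it must go 11 mm below the shut height, stop at 14 mm. Takes 4 to 8 N.
- b_bin: one narrow bin: fixed open-topped stainless bin 190 mm deep (its x), 120 mm wide (its y), rim 120 mm high, walls 4 mm; origin at the centre of its underside, z up; its front (the lid's free edge) looks to its -x, roughly towards the robot. Its lid is 172 mm long, 12 mm thick, fits inside the rim, its top 8 mm proud when shut. Any of the three can stand left, middle or right.
- b_lid (a joint): tilt of the lid of one narrow bin, rad, about a hinge along the top of the bin's far wall (85 mm from the bin's centre towards its +x). 0 = latched shut (level), 0.5 = popped up (front edge about 80 mm higher), -0.105 = pressed to the stop. A spring always pushes it up. Push-push latch: press past about -0.08 and let go; a lid that was up then stays at 0, a lid that was shut then pops up to 0.5. A shorter press leaves the state as it was.
- b_press (a point): centre of the black press pad (36 x 60 mm) on the lid of one narrow bin, 145 mm from the hinge, 27 mm from the free edge; frame: the lid's. Lid shut: 128 mm above the bench, 60 mm in front of (-x of) the bin's centre; popped up: 68 mm higher, 22 mm nearer the hinge. Straight down 48 mm in front of the bin's centre meets the lid in either state; there it must go 11 mm below the shut height, stop at 14 mm. Takes 4 to 8 N.
- c_bin: the other narrow bin: fixed open-topped stainless bin 190 mm deep (its x), 120 mm wide (its y), rim 120 mm high, walls 4 mm; origin at the centre of its underside, z up; its front (the lid's free edge) looks to its -x, roughly towards the robot. Its lid is 172 mm long, 12 mm thick, fits inside the rim, its top 8 mm proud when shut. Any of the three can stand left, middle or right.
- c_lid (a joint): tilt of the lid of the other narrow bin, rad, about a hinge along the top of the bin's far wall (85 mm from the bin's centre towards its +x). 0 = latched shut (level), 0.5 = popped up (front edge about 80 mm higher), -0.105 = pressed to the stop. A spring always pushes it up. Push-push latch: press past about -0.08 and let go; a lid that was up then stays at 0, a lid that was shut then pops up to 0.5. A shorter press leaves the state as it was.
- c_press (a point): centre of the black press pad (36 x 60 mm) on the lid of the other narrow bin, 145 mm from the hinge, 27 mm from the free edge; frame: the lid's. Lid shut: 128 mm above the bench, 60 mm in front of (-x of) the bin's centre; popped up: 68 mm higher, 22 mm nearer the hinge. Straight down 48 mm in front of the bin's centre meets the lid in either state; there it must go 11 mm below the shut height, stop at 14 mm. Takes 4 to 8 N.
- rolling_pin: bystander: loose wooden rolling pin, 300 mm long along its y, 48 mm thick; origin under its middle
- cutter: bystander: loose plain round steel cookie cutter, 80 mm across, 35 mm high; origin at the centre of its underside
- butter: bystander: loose wrapped butter block, 65 x 120 x 65 mm; origin at the centre of its underside
- scraper: bystander: loose bench scraper, steel blade with a wooden grip, 98 x 150 mm, 18 mm high; origin on the bench under the blade's middle

How it is judged:
By the outcome, as a careful person would: the job done as asked, in the order asked, and still so for the second after the job is handed in, with the robot touching nothing.
It also fails if it takes over 48 s, if anything falls off the work surface, if the arm or the gripper's body presses on something with over 40 N, if the wrist force passes 120 N, or if a joint passes its speed limit or range.

ROBOT

A 7-joint arm with a two-finger parallel gripper is mounted at the origin on the work surface. World frame = base frame: x ahead of the robot, y to its left, z up, the work surface at z = 0. Lengths are in m, angles in rad, forces in N, time in s.
With the tool pointing down it reaches from about 0.425 to 0.875 m from the base axis. Payload 8.4 kg.
Tool frame: the origin (TCP) lies at the very end of the fingers, on their centre line; the grasp point (between the pads) lies hold_point_z behind it (hold_point_z is the distance from the TCP to the grasp point, in m); z points along the fingers, y is the line along which they close (so a half turn about z gives the same grasp; the last joint's range is limited). The gripper opens to 87 mm and grips with 3 to 60 N. Pads are 19 mm wide; open, the fingers measure 117 mm over their backs; the gripper's body (75 mm by 190 mm) begins 51 mm behind the grasp point.
Start: joints at [-1.328, 0.333, 0.04, 1.465, -0.013, 1.343, -0.059], TCP at [0.218, 0.612, 0.223] pointing down, gripper open.
Joint ranges: [-2.58, 2.58], [-0.38, 2.09], [-1.3, 1.39], [0.25, 2.4], [-1.5, 4.64], [0.08, 2.09], [-2.65, 2.65]. Speed limits (rad/s): [2.22, 2.22, 2.79, 2.79, 3.14, 3.14, 3.14].

INTERFACE

Orientations are given as a rotation vector (axis times angle).
In Python, from cell import state, get_image, job_done, hold_point_z gives the robot as it stands.
- The arm moves only by the tool servo_tool, never from a script. Its argument "plan" is a list that holds one entry, the list of rows, each a list of 7 numbers: the turn, a rotation vector about the tool's x, y, z in degrees, then the shift along the tool's x, y, z in mm, then the opening, from 0 (shut) to 1 (fully open). A call has 1 to 20 rows; each row is the pose to reach, as a shift and turn from the pose commanded when the call began, along the tool's axes at that moment; what a row does not reach only later rows make up. A row lasts 1/8 s, in which the tool goes at most 62.5 mm and 10.7 degrees, less where a joint would pass 70% of its speed; a pose out of reach is approached as far as the arm can. A call with a gripper value outside its range is refused whole. The fingers move at their own pace and stop on an object; "grip_force" is the grip in N (left out, the last holds). Time passes only in rows, so rows that repeat a pose let the fingers close. It gives the time, the measured TCP pose, the force, the opening and the grip force at its end, in the units of the state.
- state(): the state, without advancing time (a new reading comes with each control period).
- get_image(name): name is "scene" or "top"; returns a dict with "img" (480x640x3 uint8, red, green, blue), "range_z" (480x640 float32, m along the optical axis (not along the pixel's ray), 0 where there is no reading), "mtx" (3x3 intrinsics, pixels), "k1" (the pictures are not rectified: a ray, as slopes to the right and down, at radius r is drawn at 1 + k1 r^2 times it, then the intrinsics apply), "T" (4x4, takes a point from camera to world coordinates). Camera axes: x right, y down, z forward; pixel columns grow to the right and rows downward; lengths in m; the calibration is good to about 2 mm. A picture is of the moment at which its call begins.
- job_done(): hands the job in; it is judged then, once.
The state is a dict: "time": time; "joint_pos": joint angles; "qvel": joint speeds; "joint_efforts": joint torques, N m; "ee_pos": TCP position; "eef_rot": TCP orientation; "wrist_force": force on the tool from outside, world axes, zero at the start; "ft_torque": the same for the moment, N m; "finger_gap": finger opening in m; "grip_force": force on a finger pad.
Only numpy, scipy, OpenCV 4.12 (cv2) and the standard library are available. Lean on these libraries where they do the work, as an engineer would, in place of code of your own. Each camera call takes 0.05 s, during which the arm holds its last target. There are 200 camera calls.

## Working session

There is one attempt and no reset: what is moved stays moved. The work goes in short steps, Python scripts to look and compute and a tool call to move; the robot and the scene stay as the last step left them, time stands still between calls to the robot, and variables do not carry over. Pictures are saved under pics/ and viewed, at most 10 in all, crops included, and the job is handed in when it is done.

Besides the shell and the picture viewer there is one more tool, called as name(argument=value, ...) on one line, values as JSON. servo_tool: Moves the arm, as the interface text tells. Its arguments: {"type":"object","properties":{"plan":{"type":"array","items":{"type":"array","items":{"type":"array","items":{"type":"number"}}}},"grip_force":{"type":"number"}},"required":["plan"]}

```bash
mkdir -p pics; ls; python3 - <<'E'
from cell import *
import cv2,numpy as np
s=state();print(s['time'],s['joint_pos'],s['ee_pos'],s['eef_rot'],s['finger_gap'],hold_point_z)
for n in ["top","scene"]:
    d=get_image(n);cv2.imwrite(f"pics/{n}0.png",d['img'][:,:,::-1]);np.savez(f"{n}0.npz",**d);print(n,d['T'].round(3).tolist(),d['k1'])
E
```

```text
pics
0.0 [-1.32825104  0.33392501  0.03988507  1.46628405 -0.01339638  1.34331096
 -0.05848601] [0.21771111 0.61194511 0.22164408] [-5.34196332e-01 -3.09567541e+00  2.59681611e-03] 0.08716078245243193 0.0187
top [[0.024, -0.981, 0.192, 0.217], [-1.0, -0.025, -0.002, -0.006], [0.007, -0.192, -0.981, 1.928], [0.0, 0.0, 0.0, 1.0]] 0.005330333036387987
scene [[0.087, 0.832, -0.547, 1.375], [0.996, -0.081, 0.035, -0.071], [-0.015, -0.548, -0.836, 1.335], [0.0, 0.0, 0.0, 1.0]] -0.019478866055921175
```

View pics/top0.png

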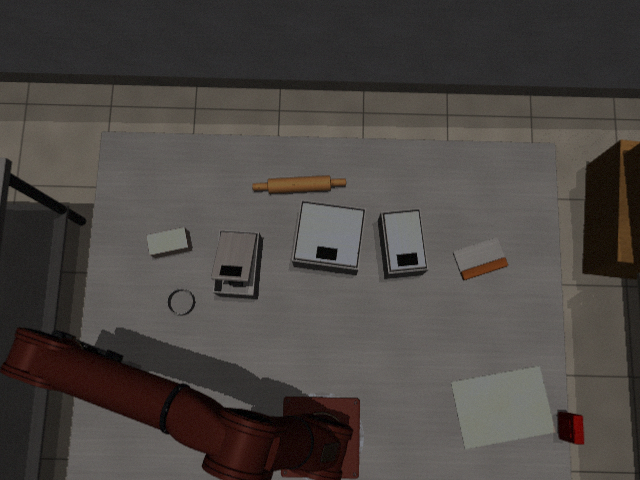

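View pics/scene0.png

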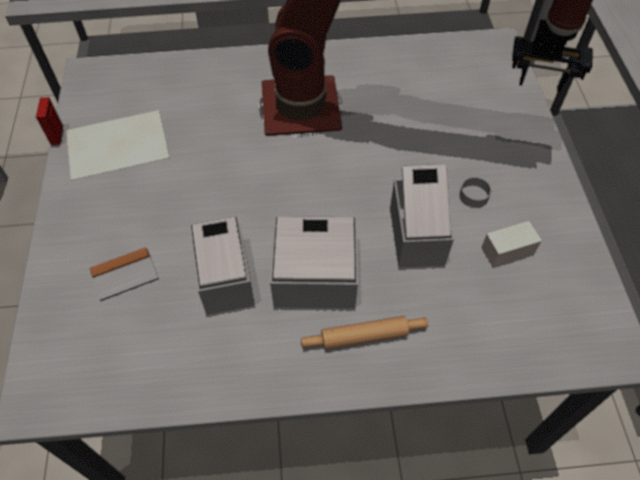

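The top view shows the left narrow bin popped up, with its pad at about (231,271). The wide bin (pad at 326,253) and the right narrow bin (pad at 407,259) look shut. I'll measure the pads and lids next.

```bash
cat > h.py <<'E'
import numpy as np,cv2
def pts(d,uv,z=None):
    uv=np.asarray(uv,float).reshape(-1,2);K=d['mtx'];k=float(d['k1'])
    p=(uv-[K[0,2],K[1,2]])/[K[0,0],K[1,1]];q=p.copy()
    for _ in range(8):q=p/(1+k*(q**2).sum(1,keepdims=True))
    r=np.c_[q,np.ones(len(q))]
    R,t=d['T'][:3,:3],d['T'][:3,3]
    if z is None:
        u=uv.round().astype(int);s=d['range_z'][u[:,1],u[:,0]]
    else: s=(z-t[2])/(r@R[2])
    return (r*np.asarray(s)[:,None])@R.T+t
def pads(d,seeds):
    m=(d['img'].max(2)<35).astype(np.uint8)
    n,l,st,c=cv2.connectedComponentsWithStats(m,connectivity=4)
    for s in seeds:
        i=l[s[1],s[0]];ys,xs=np.nonzero(l==i);P=pts(d,np.c_[xs,ys])
        z=np.median(P[:,2]);c0=c[i]
        print(s,'lab',i,'area',st[i][4],'c',c0.round(1),'z',z.round(4),'xyz',pts(d,c0,z)[0].round(4))
E
python3 - <<'E'
from h import *
seeds={'top':[(231,271),(326,253),(407,259)],'scene':[(425,177),(315,226),(215,229)]}
for n in seeds:
    d=dict(np.load(n+'0.npz'));pads(d,seeds[n])
    H,W=480,640;vv,uu=np.mgrid[150:310,120:460] if n=='top' else np.mgrid[150:320,160:470]
    uv=np.c_[uu.ravel(),vv.ravel()];P=pts(d,uv)
    im=d['img'][uv[:,1],uv[:,0]]
    sel=(P[:,2]>.112)&(P[:,2]<.23)&(P[:,0]>.4)&(P[:,0]<.9)
    m=np.zeros((H,W),np.uint8);m[uv[sel,1],uv[sel,0]]=1
    nn,l,st,c=cv2.connectedComponentsWithStats(m,connectivity=4)
    for i in range(1,nn):
        if st[i][4]<300: continue
        ys,xs=np.nonzero(l==i);Q=pts(d,np.c_[xs,ys])
        r=cv2.minAreaRect(Q[:,:2].astype(np.float32))
        A=np.c_[Q[:,:2],np.ones(len(Q))];co=np.linalg.lstsq(A,Q[:,2],rcond=None)[0]
        print(n,'rect',np.round(r[0],4),np.round(r[1],4),round(r[2],1),'z',np.percentile(Q[:,2],[5,50,95]).round(3),'grad',co[:2].round(3))
E
```

```text
(231, 271) lab 472 area 196 c [230.4 270.5] z 0.1981 xyz [0.4676 0.2683 0.1981]
(326, 253) lab 370 area 221 c [326.2 253. ] z 0.1294 xyz [ 0.5371 -0.0017  0.1294]
(407, 259) lab 401 area 216 c [407.  259.2] z 0.129 xyz [ 0.5245 -0.2414  0.129 ]
top rect [ 0.5985 -0.0083] [0.2003 0.193 ] 83.8 z [0.119 0.128 0.136] grad [-0.001  0.   ]
top rect [ 0.585  -0.2341] [0.1926 0.1221] 7.5 z [0.117 0.127 0.135] grad [-0.004  0.   ]
top rect [0.5073 0.2663] [0.1215 0.1916] 87.7 z [0.121 0.168 0.207] grad [-0.471 -0.043]
(425, 177) lab 62 area 251 c [424.9 175.8] z 0.1977 xyz [0.4669 0.2657 0.1977]
(315, 226) lab 63 area 207 c [314.7 225.2] z 0.13 xyz [ 0.5373 -0.0049  0.13  ]
(215, 229) lab 64 area 204 c [214.5 228.9] z 0.1304 xyz [ 0.525  -0.2443  0.1304]
scene rect [0.5042 0.2636] [0.1198 0.1964] 87.8 z [0.12  0.163 0.206] grad [-0.485  0.157]
scene rect [ 0.5833 -0.2361] [0.1995 0.1206] 7.1 z [0.119 0.129 0.133] grad [-0.017  0.001]
scene rect [ 0.5954 -0.0103] [0.2    0.1974] 83.7 z [0.119 0.128 0.133] grad [-0.015  0.001]
```

servo_tool(plan=[[[0, 0, 0, -15, -10, -20, 0], [0, 0, 0, -55, -38, -40, 0], [0, 0, 0, -105, -75, -40, 0], [0, 0, 0, -155, -111, -40, 0], [0, 0, 0, -205, -147, -40, 0], [0, 0, 0, -255, -183, -40, 0], [0, 0, 0, -300, -215, -40, 0], [0, 0, 0, -330, -236, -40, 0], [0, 0, 0, -342, -245, -40, 0], [0, 0, 0, -342, -245, -40, 0], [0, 0, 0, -342, -245, -40, 0]]])

```text
time: 1.48
ee_pos: [0.457, 0.2685, 0.2627]
eef_rot: [-0.531, -3.096, -0.001]
wrist_force: [-0.6, 0.0, 0.8]
finger_gap: 0.0004
grip_force: 0.0
```

servo_tool(plan=[[[0, 0, 0, 0, 0, 30, 0], [0, 0, 0, 0, 0, 60, 0], [0, 0, 0, 0, 0, 80, 0], [0, 0, 0, 0, 0, 100, 0], [0, 0, 0, 0, 0, 120, 0], [0, 0, 0, 0, 0, 135, 0], [0, 0, 0, 0, 0, 143, 0], [0, 0, 0, 0, 0, 147, 0], [0, 0, 0, 0, 0, 147, 0], [0, 0, 0, 0, 0, 147, 0]]])

```text
time: 2.72
ee_pos: [0.4575, 0.2681, 0.116]
eef_rot: [-0.532, -3.096, -0.001]
wrist_force: [-2.2, 2.0, 4.8]
finger_gap: 0.0006
grip_force: 2.4
```

servo_tool(plan=[[[0, 0, 0, 0, 0, 2, 0], [0, 0, 0, 0, 0, 3, 0], [0, 0, 0, 0, 0, 3, 0]]])

```text
time: 3.1
ee_pos: [0.4579, 0.268, 0.1145]
eef_rot: [0.533, 3.096, 0.003]
wrist_force: [-9.3, -0.2, 20.1]
finger_gap: 0.0
grip_force: 10.5
```

servo_tool(plan=[[[0, 0, 0, 0, 0, -15, 0], [0, 0, 0, 0, 0, -45, 0], [0, 0, 0, 0, 0, -90, 0], [0, 0, 0, -10, -13, -130, 0], [0, 0, 0, -40, -51, -146, 0], [0, 0, 0, -75, -96, -146, 0], [0, 0, 0, -110, -140, -146, 0], [0, 0, 0, -145, -185, -130, 0], [0, 0, 0, -168, -214, -110, 0], [0, 0, 0, -177, -226, -90, 0], [0, 0, 0, -177, -226, -70, 0], [0, 0, 0, -177, -226, -60, 0], [0, 0, 0, -177, -226, -60, 0]]])

```text
time: 4.72
ee_pos: [0.5487, -0.0054, 0.1723]
eef_rot: [-0.534, -3.095, 0.001]
wrist_force: [-0.0, -0.3, 1.1]
finger_gap: 0.0006
grip_force: 0.0
```

```bash
python3 - <<'E'
from cell import *
from h import *
s=state();print(s['ee_pos'],s['wrist_force'])
for n in ["top","scene"]:
    d=get_image(n);cv2.imwrite(f"pics/{n}1.png",d['img'][:,:,::-1])
    for c in ([(231,271),(407,259)] if n=='top' else [(425,190),(215,229)]): 
        print(n,c,pts(d,[c,(c[0]+12,c[1]-20) if n=='top' else (c[0],c[1]+30)])[:,2])
E
```

```text
[ 0.5486779  -0.00538343  0.17228465] [-0.03509201 -0.27374317  1.08780446]
top (231, 271) [0.12980092 0.12988494]
top (407, 259) [0.12403717 0.12976319]
scene (425, 190) [0.13278111 0.13294072]
scene (215, 229) [0.12816318 0.13171657]
```

View pics/scene1.png

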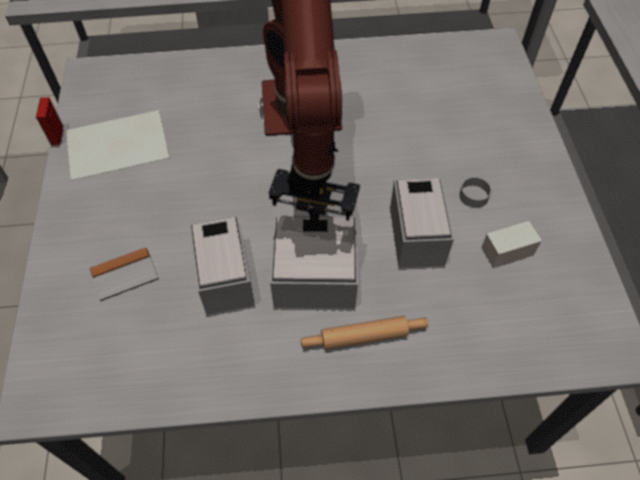

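The left bin is now shut, with its lid level at about 0.13 m and its pad at (420,187). The right one is still shut. The tool is over the wide bin's pad at (315,225), so I'll press it now.

servo_tool(plan=[[[0, 0, 0, 0, 0, 20, 0], [0, 0, 0, 0, 0, 38, 0], [0, 0, 0, 0, 0, 46, 0], [0, 0, 0, 0, 0, 52, 0], [0, 0, 0, 0, 0, 56, 0], [0, 0, 0, 0, 0, 58, 0], [0, 0, 0, 0, 0, 58.5, 0], [0, 0, 0, 0, 0, 58.5, 0]]])

```text
time: 5.82
ee_pos: [0.5485, -0.0051, 0.1149]
eef_rot: [-0.534, -3.095, -0.001]
wrist_force: [-6.6, 0.8, 10.9]
finger_gap: 0.0003
grip_force: 5.7
```

servo_tool(plan=[[[0, 0, 0, 0, 0, -8, 0], [0, 0, 0, 0, 0, -30, 0], [0, 0, 0, 0, 0, -70, 0], [0, 0, 0, 0, 0, -115, 0], [0, 0, 0, 10, 8, -155, 0], [0, 0, 0, 50, 40, -170, 0], [0, 0, 0, 90, 72, -170, 0], [0, 0, 0, 119, 96, -170, 0], [0, 0, 0, 119, 96, -170, 0], [0, 0, 0, 119, 96, -170, 0]]])

```text
time: 7.08
ee_pos: [0.4695, 0.1243, 0.2844]
eef_rot: [0.535, 3.095, 0.0]
wrist_force: [0.4, -0.2, 0.2]
finger_gap: 0.0004
grip_force: 0.0
```

```bash
python3 - <<'E'
from cell import *
from h import *
s=state();print(s['time'],s['ee_pos'],s['wrist_force'])
for n in ["top","scene"]:
    d=get_image(n);cv2.imwrite(f"pics/{n}2.png",d['img'][:,:,::-1])
    P=pts(d,np.c_[[a.ravel() for a in np.meshgrid(np.arange(150,470),np.arange(150,320))]].T)
    for c in [(.506,.265),(.597,-.009),(.584,-.235)]:
        m=(np.hypot(P[:,0]-c[0],P[:,1]-c[1])<.04)&(P[:,2]<.23);print(n,c,np.percentile(P[m,2],[5,50,95]).round(3))
E
```

```text
7.075 [0.46954759 0.1243106  0.28443075] [ 0.35704836 -0.23419661  0.19627781]
top (0.506, 0.265) [0.121 0.129 0.135]
top (0.597, -0.009) [0.157 0.176 0.195]
top (0.584, -0.235) [0.12  0.128 0.136]
scene (0.506, 0.265) [0.124 0.129 0.134]
scene (0.597, -0.009) [0.157 0.176 0.195]
scene (0.584, -0.235) [0.124 0.129 0.134]
```

View pics/scene2.png

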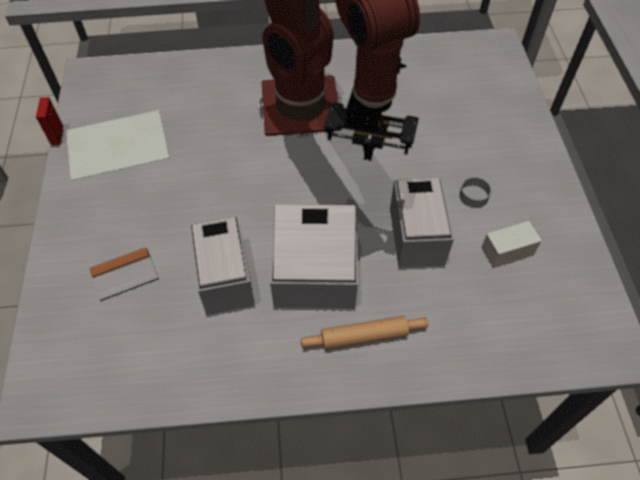

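The wide lid is up (pad at 315,216), both narrow lids are level at about 0.129 m, the bystanders haven't moved and the arm is clear.

```bash
python3 -c "
from cell import *
print(job_done())"
```

```text
the job is handed in; nothing more can be done
None
```

The wide bin now stands open and both narrow bins are shut, confirmed in both camera views; the bystanders did not move, and the job was handed in at about 7 s.

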